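# Shut a specimen carrier away in its slide-top box

### The job

Put the brass specimen carrier upright in the well of the grey slide-top box and let go of it. Then slide the blue lid shut by its white rib: force it over the springy orange end ridge and on until it bears firmly on the steel end stop, but do not ram the stop, and leave the lid there, fully home. Leave everything else on the bench undisturbed.

Things in the scene. Friction and masses are not known exactly. Their poses are not given: they have to be found in the camera images.
- carrier_mid (a point): THE brass specimen carrier: an upright plain brass cylinder, 22 mm diameter, 38 mm tall, 80 g, with a black face on top and two thin black bands; this point is its centre, half-way up (19 mm above its foot). It stands on one of three places of an aluminium tray 4 mm thick; the silver and the black carrier of the same size beside it (60 mm between centres) are not wanted
- box: the grey slide-top box, fixed, 210 x 116 x 58.5 mm (x, y, z). Origin: centre of its underside; z up; +x is the way the lid closes. The lid runs on ledges at z = 46 mm, under side lips (z = 53.5 to 58.5 mm; open between them from y = -46 to 46 mm). The lid slides out over the -x end
- ridge_mid (a point): midway between the two orange sprung ridges, one on each ledge, at box x = 67 mm, z = 46 mm, 3 mm high. The lid's bevelled front presses them down (a push of 5 to 10 N); they spring up into a groove under it 2 to 16 mm before home. Home is the steel stop bar (stop_c0) beyond, its face set anew each time at box x = 83 to 97 mm: feel for it. 7 to 15 N there is firm; over 20 N is ramming
- well (a point): centre of the floor of the carrier well in the box, at box x = 46 mm, y = 0, z = 4 mm; a white square socket 36 mm wide inside, with low walls 10 mm high; axes as the box. The lid starts drawn back so that the well is open to above
- lid_front (a point): middle of the front (closing) edge of the blue lid, half-way through its thickness; axes as the box. The lid is 195 mm long, 100 wide, 6 thick, top face 52 mm above the bench, about 120 g, loose in its channel with 1 mm play to each side and 1.5 mm above. It starts 78 to 101 mm short of home
- rib (a point): centre of the white upright thumb rib on the lid, 150 mm behind the lid's front edge: 12 mm thick along the sliding direction (x), 44 mm wide (y), 24 mm tall, from 52 to 76 mm above the bench; this point is 64 mm above the bench. The rib can be pinched from above or pushed from behind
- carrier_steel: silver carrier, same shape as the brass one, origin at its foot: leave alone
- carrier_black: black carrier, same shape as the brass one, origin at its foot: leave alone
- jar: amber jar, 52 mm diameter, 65 mm tall: leave alone
- dish: shallow glass dish, 90 mm diameter: leave alone
- driver: screwdriver with a green handle, 170 mm: leave alone
- tweezers: steel tweezers, 115 mm: leave alone
- mouse: black computer mouse, 105 mm: leave alone
There are look-alikes about, which are no part of the job. Of the things like the part that bears lid_front, leave any that is red; of the rest the larger one is meant.

How it is judged:
By the outcome, as a careful person would: the job done as asked, in the order asked, and still so for the second after the job is handed in, with the robot touching nothing.
It also fails if it takes over 59 s, if anything falls off the work surface, if the arm or the gripper's body presses on something with over 40 N, if the wrist force passes 120 N, or if a joint passes its speed limit or range.

### The arm

A 6-joint arm with a two-finger parallel gripper is mounted at the origin on the work surface. World frame = base frame: x ahead of the robot, y to its left, z up, the work surface at z = 0. Lengths are in m, angles in degrees, forces in N, time in s.
With the tool pointing down it reaches from about 0.3 to 0.95 m from the base axis. Payload 3.1 kg.
Tool frame: the origin (TCP) lies between the finger pads; the fingertips stand 19 mm ahead of it and the grasp point (between the pads) is the TCP; z points along the fingers, y is the direction in which the jaws open and shut (so a half turn about z gives the same grasp; the last joint's range is limited). The gripper opens to 85 mm and grips with 20 to 120 N. Pads are 22 mm wide; open, the fingers measure 114 mm over their backs; the gripper's body (76 mm by 85 mm) begins 54 mm behind the grasp point. The pads swing forward as they close: fully open they stand 13 mm farther back than shut.
Start: joints at [-70.629, 17.653, 93.61, -0, 68.738, -3.994], TCP at [0.248, -0.574, 0.25] pointing down, gripper open.
Joint ranges: [-175.34, 175.34], [-45.06, 112.39], [2.9, 150.54], [-68.45, 248.45], [3.09, 151.38], [-168.51, 168.51]. Speed limits (degrees/s): [159.86, 159.86, 180, 180, 180, 180].

### API

Orientations are given as a 3x3 rotation matrix whose columns are the frame's x, y, z axes.
In Python, from cell import monitor, capture, calibration, workorder gives the robot as it stands.
- The arm moves only by the shell command python3 -m inch 'ROWS' [FORCE]. ROWS is JSON, a list of rows, each an object with "jaw": the opening in per cent of the stroke, from 0 (shut) to 100 (fully open); "translation": the shift along the tool's x, y, z in mm, a list of three; "yaw": the turn about the tool's z in rad. A call has 1 to 20 rows; each row shifts and turns the commanded pose from where the row before left it, along the tool's axes as they then stand; what a row does not reach is not made up. A row lasts 1/12 s, in which the tool goes at most 41.7 mm and 7.16 degrees, less where a joint would pass 70% of its speed; a pose out of reach is approached as far as the arm can. A call with a gripper value outside its range is refused whole. The fingers move at their own pace and stop on an object; FORCE is the grip in N (left out, the last holds). Time passes only in rows, so rows that do not move let the fingers close. It gives the time, the measured TCP pose, the force and the opening at its end, in the units of the state.
- monitor.sense(): the state, without advancing time (a new reading comes with each control period).
- capture(name): name is "side" or "top"; returns (picture, depth): 400x640x3 uint8, red, green, blue; 400x640 float32, m along the optical axis (not along the pixel's ray), 0 where there is no reading.
- calibration(name): a dict with "intrinsics" (3x3 intrinsics, pixels), "xyz" and "rotation" of the camera in the world. Camera axes: x right, y down, z forward; pixel columns grow to the right and rows downward; lengths in m; the calibration is good to about 2 mm. A picture is of the moment at which its call begins. calibration takes no time and is no camera call.
- workorder.job_done(): hands the job in, once; it reports no verdict.
The state is a dict: "t": time; "joints": joint angles; "dq": joint speeds; "tau": joint torques, N m; "position": TCP position; "ee_rot": TCP orientation; "force": force on the tool from outside, world axes, zero at the start; "moment": the same for the moment, N m; "grip_width": opening from 0.0 (shut) to 1.0 (fully open).
Only numpy, scipy, OpenCV 4.12 (cv2) and the standard library are available. Lean on these libraries where they do the work, as an engineer would, in place of code of your own. Each camera call takes 0.05 s, during which the arm holds its last target.

## Working session

There is one attempt and no reset: what is moved stays moved. The work goes in short steps, Python scripts to look and compute and a shell command to move; the robot and the scene stay as the last step left them, time stands still between calls to the robot, and variables do not carry over. Pictures are saved under pics/ and viewed, and the job is handed in when it is done.

```bash
mkdir -p pics; ls
python3 - <<'E'
from cell import monitor, capture, calibration
import cv2,numpy as np
for n in("top","side"):
    p,d=capture(n); cv2.imwrite(f"pics/{n}0.png",p[...,::-1]); np.save(f"pics/{n}0d.npy",d)
    c=calibration(n); print(n,np.round(c["intrinsics"],1).tolist(),np.round(c["xyz"],4),np.round(c["rotation"],3).tolist())
s=monitor.sense(); print({k:np.round(v,3).tolist() for k,v in s.items()})
E
```

```text
pics
top [[468.4, 0.0, 314.8], [0.0, 468.4, 200.5], [0.0, 0.0, 1.0]] [0.3795 0.0342 1.1572] [[-0.021, -0.991, 0.131], [-1.0, 0.021, -0.002], [-0.0, -0.131, -0.991]]
side [[448.7, 0.0, 324.7], [0.0, 448.7, 200.6], [0.0, 0.0, 1.0]] [0.028  0.6527 0.8588] [[-0.756, -0.463, 0.462], [-0.654, 0.534, -0.536], [0.001, -0.708, -0.707]]
{'t': 0.1, 'joints': [-70.628, 17.7, 93.682, -0.001, 68.737, -3.995], 'dq': [0.079, -0.095, -0.176, -0.008, 0.034, 0.002], 'tau': [-0.001, -41.641, -27.764, -0.0, 0.004, 0.0], 'position': [0.248, -0.573, 0.249], 'ee_rot': [[0.918, 0.397, -0.001], [0.397, -0.918, 0.002], [0.0, -0.002, -1.0]], 'force': [0.251, 0.155, -0.834], 'moment': [-0.021, -0.012, 0.014], 'grip_width': 1.0}
```

View pics/top0.png

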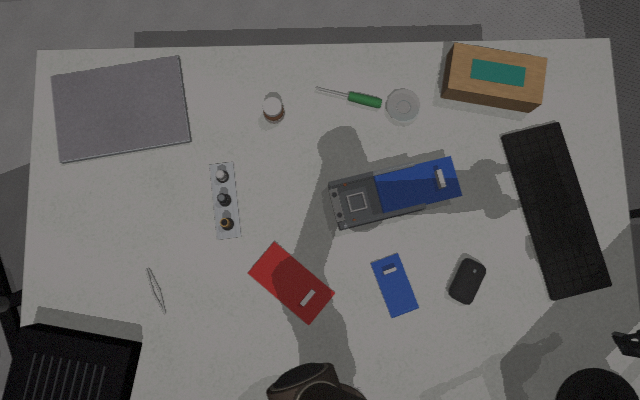

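View pics/side0.png

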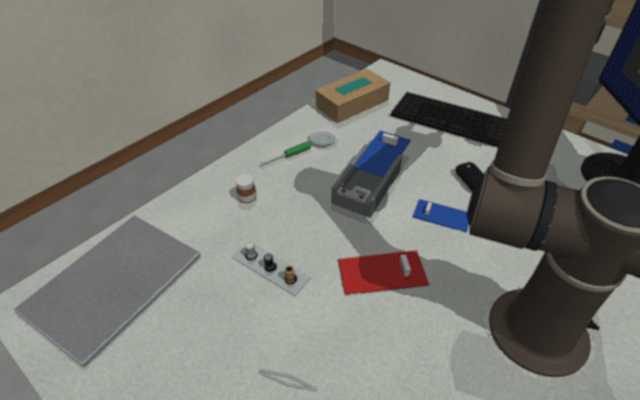

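Top view: the candidate lids are the red one (291,283), the small loose blue one (394,285) and the large blue one in the grey box (418,184). The large blue one fits, since it is not red and is the larger of the two blues. The carriers are silver (222,174), black (224,199) and brass (227,224). I'll confirm these in an enlarged crop.

Run:
```python
import cv2,numpy as np
t=cv2.imread("pics/top0.png"); 
t=cv2.convertScaleAbs(t,alpha=1.5)
a=cv2.resize(t[145:240,320:470],None,fx=5,fy=5,interpolation=cv2.INTER_CUBIC)
cv2.imwrite("pics/c1.png",a)
b=cv2.resize(t[155:245,200:250],None,fx=6,fy=6,interpolation=cv2.INTER_CUBIC)
s=cv2.convertScaleAbs(cv2.imread("pics/side0.png"),alpha=1.3)
c=cv2.resize(s[235:297,225:315],None,fx=5,fy=5,interpolation=cv2.INTER_CUBIC)
m=np.zeros((540,760,3),np.uint8);m[:540,:300]=b;m[:310,305:755]=c;cv2.imwrite("pics/c2.png",m)
```

```text
(no output)
```

View pics/c1.png

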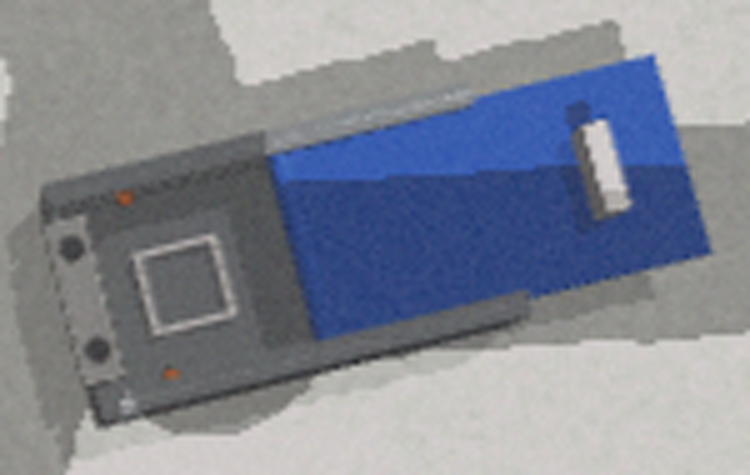

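View pics/c2.png

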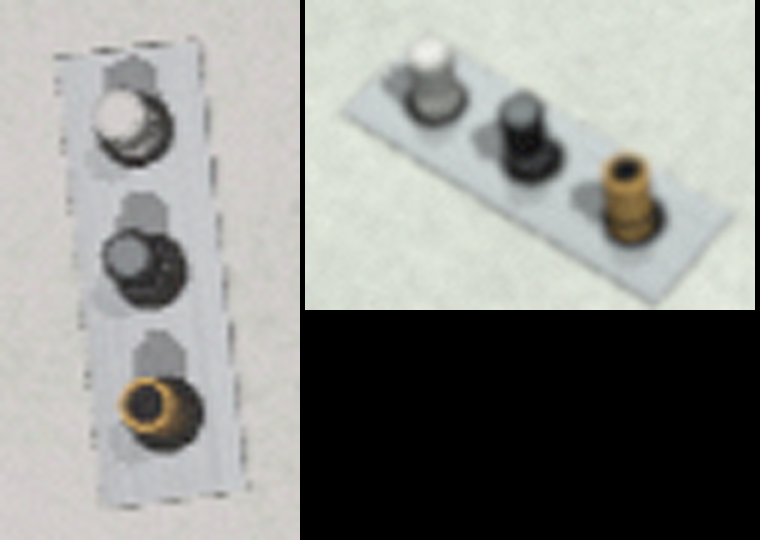

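The crops confirm it: the brass carrier has a black top in a gold ring at about (224.5,222.5), at the near end of the tray. The big blue lid with the white rib sits in the grey box, with the white well square at (357,202). Next I'll measure these.

```bash
cat > h.py <<'E'
import numpy as np,cv2
from cell import calibration
def ray(n,uv,z):
    c=calibration(n);K=np.array(c["intrinsics"]);R=np.array(c["rotation"]);o=np.array(c["xyz"])
    uv=np.atleast_2d(np.array(uv,float));d=(R@np.linalg.inv(K)@np.c_[uv,np.ones(len(uv))].T).T
    return o+d*((z-o[2])/d[:,2])[:,None]
def proj(n,P):
    c=calibration(n);K=np.array(c["intrinsics"]);R=np.array(c["rotation"]);o=np.array(c["xyz"])
    q=(K@R.T@(np.atleast_2d(P)-o).T).T;return q[:,:2]/q[:,2:]
def big(m):
    n,l,s,c=cv2.connectedComponentsWithStats(m.astype(np.uint8));i=1+np.argmax(s[1:,4]);return l==i
E
python3 - <<'E'
from h import *
t=cv2.imread("pics/top0.png");hsv=cv2.cvtColor(t,cv2.COLOR_BGR2HSV);d=np.load("pics/top0d.npy")
H,S,V=cv2.split(hsv)
m=big((H>100)&(H<130)&(S>120)&(V>50)); m[:,:320]=0
c=max(cv2.findContours(m.astype(np.uint8),cv2.RETR_EXTERNAL,cv2.CHAIN_APPROX_NONE)[0],key=cv2.contourArea)
w=(ray("top",c[:,0,:],.052)[:,:2]*1000).astype(np.float32)
r=cv2.minAreaRect(w);print("lid",len(c),r,cv2.boxPoints(r).round(1).tolist())
# well white
roi=np.zeros_like(m);roi[185:220,342:375]=1
L=t.min(2).astype(int);print(np.percentile(L[roi],[50,80,90,95]))
m2=big((L>95)&roi);ys,xs=np.nonzero(m2);w=(ray("top",np.c_[xs,ys],.014)[:,:2]*1000).astype(np.float32)
print("well",len(xs),cv2.minAreaRect(w))
roi[:]=0;roi[162:195,425:455]=1
m3=big((L>120)&roi);ys,xs=np.nonzero(m3);w=(ray("top",np.c_[xs,ys],.076)[:,:2]*1000).astype(np.float32)
print("rib",len(xs),cv2.minAreaRect(w),w.mean(0))
# orange
mo=((H<15)&(S>120)&(V>60));roi[:]=0;roi[175:230,330:365]=1
n,l,s,cc=cv2.connectedComponentsWithStats((mo&roi).astype(np.uint8));print("ridge",s[1:,4],cc[1:],(ray("top",cc[1:],.048)*1000).round(1).tolist())
for n,x0,x1,y0,y1 in(("top",214,240,210,236),("side",278,304,258,290)):
    i=cv2.cvtColor(cv2.imread(f"pics/{n}0.png"),cv2.COLOR_BGR2HSV)
    mb=(i[...,0]>8)&(i[...,0]<28)&(i[...,1]>110)&(i[...,2]>60);k=np.zeros(mb.shape,bool);k[y0:y1,x0:x1]=1;mb&=k
    ys,xs=np.nonzero(mb);print(n,len(xs),xs.min(),xs.max(),ys.min(),ys.max())
    for y in range(y0,y1):print(''.join('#' if v else '.' for v in mb[y,x0:x1]), i[y,x0:x1,2].tolist())
    dd=np.load(f"pics/{n}0d.npy")
print(ray("top",[[224.5,222.5]],.042),ray("side",[[225+(627-305)/5,235+170/5]],.042))
E
```

```text
lid 229 ((558.8999633789062, -213.3545379638672), (98.77179718017578, 193.031494140625), 12.832219123840332) [[489.29998779296875, -130.1999969482422], [532.2000122070312, -318.3999938964844], [628.5, -296.5], [585.5999755859375, -108.30000305175781]]
[65. 68. 81. 93.]
well 19 ((544.7095336914062, -67.54644775390625), (4.219696521759033, 40.80268096923828), 12.931638717651367)
rib 60 ((574.863037109375, -263.4812927246094), (32.70912551879883, 9.759261131286621), 15.092708587646484) [ 575.1188 -263.4299]
ridge [5 2] [[344.6 184.2]
 [353.5 219. ]] [[564.5, -40.9, 48.0], [480.3, -59.5, 48.0]]
top 28 221 228 218 226
.......................... [132, 126, 130, 130, 132, 129, 130, 133, 133, 133, 107, 95, 99, 96, 124, 134, 134, 135, 130, 129, 136, 136, 137, 137, 94, 128]
.......................... [129, 129, 131, 129, 132, 130, 131, 133, 130, 132, 107, 95, 96, 96, 98, 125, 133, 135, 131, 130, 133, 135, 135, 133, 97, 127]
.......................... [132, 129, 131, 128, 131, 128, 129, 131, 131, 106, 94, 97, 98, 95, 97, 98, 127, 135, 133, 132, 133, 134, 134, 135, 106, 132]
....................
[... 7759 characters left out ...]
..................... [142, 139, 140, 145, 151, 152, 155, 152, 145, 138, 136, 136, 135, 135, 136, 140, 146, 154, 157, 158, 156, 157, 156, 153, 143, 143]
.......................... [160, 149, 140, 135, 140, 148, 151, 152, 147, 142, 139, 137, 138, 138, 144, 145, 153, 154, 154, 154, 159, 157, 154, 148, 142, 151]
.......................... [169, 165, 156, 143, 136, 134, 142, 149, 152, 148, 145, 147, 146, 147, 153, 156, 155, 155, 155, 155, 156, 155, 150, 145, 150, 161]
.......................... [172, 171, 172, 164, 150, 138, 140, 143, 146, 148, 150, 151, 150, 154, 155, 156, 155, 155, 153, 153, 153, 147, 143, 152, 165, 172]
[[0.47891112 0.24810117 0.042     ]] [[0.48050497 0.24884309 0.042     ]]
```

Run:
```python
from h import *
o=np.array([320,145])
print("well",(ray("top",np.array([[133,252],[215,233],[237,312],[155,335]])/5+o,.014)*1e3).round(1).mean(0))
r=ray("top",np.array([[582,122],[605,120],[632,212],[608,220]])/5+o,.076)*1e3;print("rib",r.round(1).tolist(),r.mean(0))
f=np.array([537.2,-118.3]);b=np.array([-.222,.975]);print("rib pred",f-150*b,"ridge pred well",np.array([522.4,-50.2])-21*b)
print(ray("top",[[224.3,222.1],[220,174],[221.5,197.5]],.042).round(4))
# side-view check
print(proj("side",[[.4798,.2486,.042],[.527,-.0705,.014],[.5725,-.264,.076]]).round(1))
s=cv2.convertScaleAbs(cv2.imread("pics/side0.png"),alpha=1.3)
for p in proj("side",[[.4798,.2486,.042],[.527,-.0705,.014],[.5725,-.264,.076]]): s[int(round(p[1])),int(round(p[0]))]=(0,255,0)
cv2.imwrite("pics/s1.png",cv2.resize(s[120:300,230:430],None,fx=4,fy=3.3,interpolation=cv2.INTER_NEAREST)[:594])
```

```text
well [526.175 -72.4    14.   ]
rib [[590.5, -255.6, 76.0], [591.2, -266.5, 76.0], [547.2, -276.6, 76.0], [543.7, -265.2, 76.0]] [ 568.17328736 -265.95757784   76.        ]
rib pred [ 570.5  -264.55] ridge pred well [527.062 -70.675]
[[0.4799 0.2486 0.042 ]
 [0.5969 0.2595 0.042 ]
 [0.5393 0.2556 0.042 ]]
[[289.7 269.1]
 [359.7 193.5]
 [389.5 135.7]]
```

View pics/s1.png

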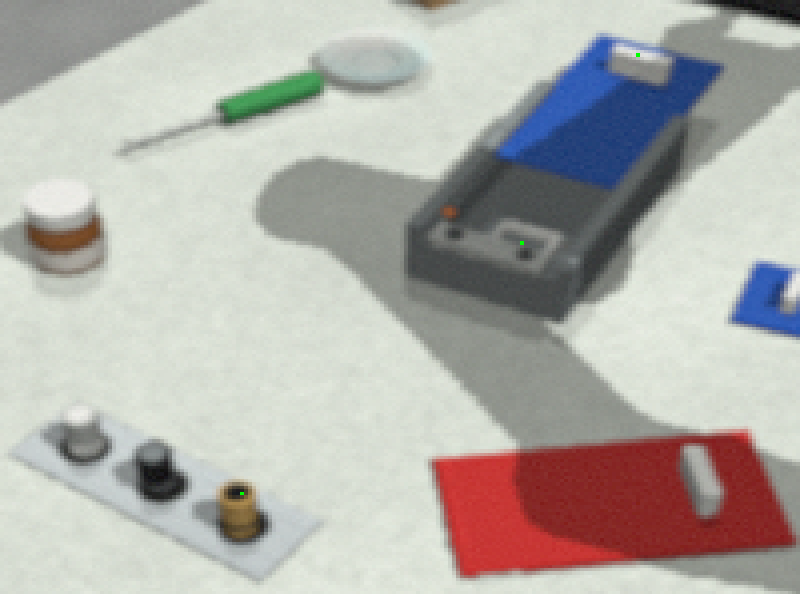

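The projected points land on the carrier, the well and the rib in the side view too. I'll yaw so the jaws line up with the box's x axis and move over to the tray.

```bash
python3 -m inch '[{"jaw":60,"translation":[0,0,0],"yaw":0.092},{"jaw":60,"translation":[0,0,0],"yaw":0.092},{"jaw":60,"translation":[9,-16,0],"yaw":0},{"jaw":60,"translation":[18,-33,0],"yaw":0},{"jaw":60,"translation":[18,-33,0],"yaw":0},{"jaw":60,"translation":[18,-33,0],"yaw":0},{"jaw":60,"translation":[18,-33,0],"yaw":0},{"jaw":60,"translation":[18,-33,0],"yaw":0},{"jaw":60,"translation":[18,-33,0],"yaw":0},{"jaw":60,"translation":[18,-33,0],"yaw":0},{"jaw":60,"translation":[18,-33,0],"yaw":0},{"jaw":60,"translation":[18,-33,0],"yaw":0},{"jaw":60,"translation":[18,-33,0],"yaw":0},{"jaw":60,"translation":[18,-33,0],"yaw":0},{"jaw":60,"translation":[18,-33,0],"yaw":0},{"jaw":60,"translation":[18,-33,0],"yaw":0},{"jaw":60,"translation":[18,-33,0],"yaw":0},{"jaw":60,"translation":[18,-33,0],"yaw":0},{"jaw":60,"translation":[9,-16,0],"yaw":0},{"jaw":60,"translation":[0,0,0],"yaw":0}]' 40
cat > go.py <<'E'
import sys,numpy as np
from cell import monitor
s=monitor.sense();R=np.array(s["ee_rot"])
print("t",round(s["t"],2),"p",np.round(s["position"],4),"F",np.round(s["force"],1),"grip",round(float(s["grip_width"]),3),"yaxis",R[:,1].round(3))
y=-R[:,1];b=np.array([-.2215,.9752,0]);print("F along b",round(float(np.dot(s["force"],b)),2))
if len(sys.argv)>3:
    print("tool delta mm",(R.T@(np.array(list(map(float,sys.argv[1:4])))-s["position"])*1e3).round(1), "yaw to b", round(float(np.arctan2(R[:,0]@b,-R[:,1]@b)),4))
E
python3 go.py .480 .2487 .13
```

```text
t: 1.77
position: [0.412, 0.0071, 0.2501]
ee_rot: [[0.974, 0.227, 0.0], [0.227, -0.974, 0.001], [0.0, -0.001, -1.0]]
force: [-0.1, 0.0, 0.2]
grip_width: 0.597
t 1.77 p [0.412  0.0071 0.2501] F [-0.1  0.   0.2] grip 0.597 yaxis [ 0.227 -0.974 -0.001]
F along b 0.07
tool delta mm [ 120.9 -219.7  120.5] yaw to b 0.0054
```

```bash
python3 -m inch '[{"jaw":60,"translation":[8,-14,5],"yaw":0.005},{"jaw":60,"translation":[16,-29,15],"yaw":0},{"jaw":60,"translation":[18,-33,17],"yaw":0},{"jaw":60,"translation":[18,-33,17],"yaw":0},{"jaw":60,"translation":[18,-33,17],"yaw":0},{"jaw":60,"translation":[18,-33,17],"yaw":0},{"jaw":60,"translation":[16,-29,15],"yaw":0},{"jaw":60,"translation":[8,-14,10],"yaw":0},{"jaw":60,"translation":[0,0,0],"yaw":0},{"jaw":60,"translation":[0,0,0],"yaw":0}]'
python3 go.py .480 .2487 .038
python3 - <<'E'
from cell import capture
import cv2
p,d=capture("side");cv2.imwrite("pics/s2.png",cv2.resize(cv2.convertScaleAbs(p[...,::-1],alpha=1.3)[180:320,190:370],None,fx=4,fy=4,interpolation=cv2.INTER_CUBIC))
p,d=capture("top");cv2.imwrite("pics/t2.png",cv2.resize(cv2.convertScaleAbs(p[...,::-1],alpha=1.5)[140:260,160:300],None,fx=4,fy=4,interpolation=cv2.INTER_CUBIC))
E
```

```text
t: 2.6
position: [0.4808, 0.242, 0.1361]
ee_rot: [[0.976, 0.218, -0.003], [0.218, -0.976, -0.002], [-0.003, 0.001, -1.0]]
force: [-0.2, -0.3, 0.0]
grip_width: 0.597
t 2.6 p [0.4808 0.242  0.1361] F [-0.2 -0.3  0. ] grip 0.597 yaxis [ 0.218 -0.976  0.001]
F along b -0.3
tool delta mm [ 1.  -6.8 98.1] yaw to b -0.0033
```

View pics/s2.png

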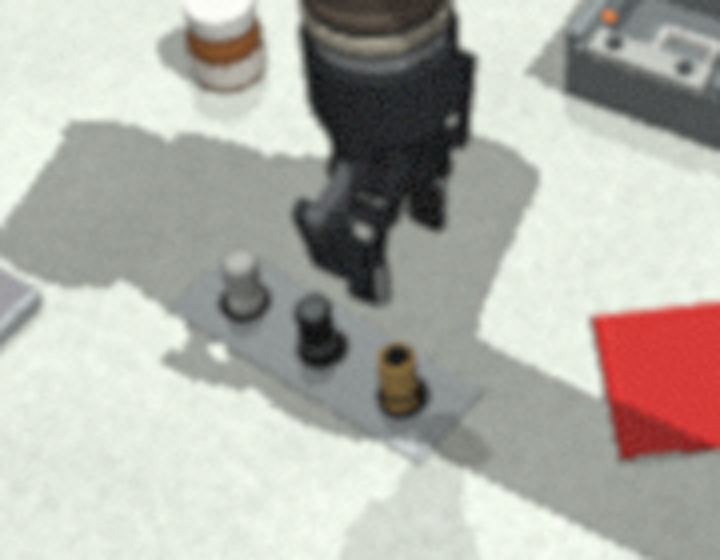

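View pics/t2.png

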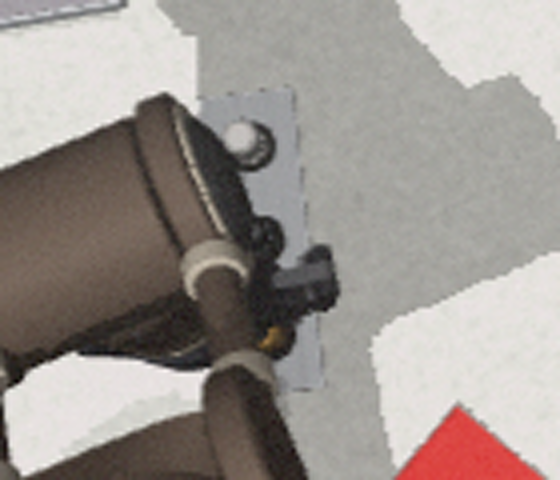

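The gripper is over the brass carrier, which is at (398,375) in the side crop. The fingers are open across the tray row and clear of the black carrier. Descending.

```bash
python3 -m inch '[{"jaw":60,"translation":[1,-6,10],"yaw":0},{"jaw":60,"translation":[0,0,25],"yaw":0},{"jaw":60,"translation":[0,0,25],"yaw":0},{"jaw":60,"translation":[0,0,10],"yaw":0},{"jaw":60,"translation":[0,0,0],"yaw":0},{"jaw":60,"translation":[0,0,0],"yaw":0}]'
python3 go.py .480 .2487 .038
```

```text
t: 3.2
position: [0.4809, 0.2484, 0.0671]
ee_rot: [[0.976, 0.216, -0.001], [0.216, -0.976, -0.0], [-0.001, 0.0, -1.0]]
force: [1.0, 0.5, 0.3]
grip_width: 0.597
t 3.2 p [0.4809 0.2484 0.0671] F [1.  0.5 0.3] grip 0.597 yaxis [ 0.216 -0.976  0.   ]
F along b 0.21
tool delta mm [-0.7 -0.5 29.1] yaw to b -0.0054
```

```bash
python3 -m inch '[{"jaw":60,"translation":[-0.7,-0.5,10],"yaw":-0.005},{"jaw":60,"translation":[0,0,13],"yaw":0},{"jaw":60,"translation":[0,0,6],"yaw":0},{"jaw":60,"translation":[0,0,0],"yaw":0},{"jaw":40,"translation":[0,0,0],"yaw":0},{"jaw":15,"translation":[0,0,0],"yaw":0},{"jaw":10,"translation":[0,0,0],"yaw":0},{"jaw":10,"translation":[0,0,0],"yaw":0},{"jaw":10,"translation":[0,0,0],"yaw":0},{"jaw":10,"translation":[0,0,0],"yaw":0},{"jaw":10,"translation":[0,0,0],"yaw":0}]' 40
python3 go.py .480 .2487 .038
```

```text
t: 4.12
position: [0.4808, 0.2495, 0.0387]
ee_rot: [[0.975, 0.222, 0.001], [0.222, -0.975, 0.0], [0.001, -0.0, -1.0]]
force: [-0.7, 0.8, 0.9]
grip_width: 0.24
t 4.12 p [0.4808 0.2495 0.0387] F [-0.7  0.8  0.9] grip 0.24 yaxis [ 0.222 -0.975 -0.   ]
F along b 0.97
tool delta mm [-0.9  0.6  0.7] yaw to b 0.0005
```

```bash
python3 -m inch '[{"jaw":10,"translation":[0,0,-10],"yaw":0},{"jaw":10,"translation":[0,0,-25],"yaw":0},{"jaw":10,"translation":[0,0,-30],"yaw":0},{"jaw":10,"translation":[0,0,-30],"yaw":0},{"jaw":10,"translation":[0,0,-15],"yaw":0},{"jaw":10,"translation":[0,0,0],"yaw":0}]'
python3 go.py .5265 -.0715 .15
python3 - <<'E'
from cell import capture
import cv2
p,d=capture("side");cv2.imwrite("pics/s3.png",cv2.resize(cv2.convertScaleAbs(p[...,::-1],alpha=1.3)[150:310,190:370],None,fx=4,fy=3.7,interpolation=cv2.INTER_CUBIC))
E
```

```text
t: 4.62
position: [0.4834, 0.2506, 0.1533]
ee_rot: [[0.975, 0.222, 0.009], [0.222, -0.975, 0.004], [0.009, -0.002, -1.0]]
force: [0.5, 0.8, -1.3]
grip_width: 0.235
t 4.62 p [0.4834 0.2506 0.1533] F [ 0.5  0.8 -1.3] grip 0.235 yaxis [ 0.222 -0.975 -0.002]
F along b 0.63
tool delta mm [-29.5 323.7   2.5] yaw to b 0.0005
```

View pics/s3.png

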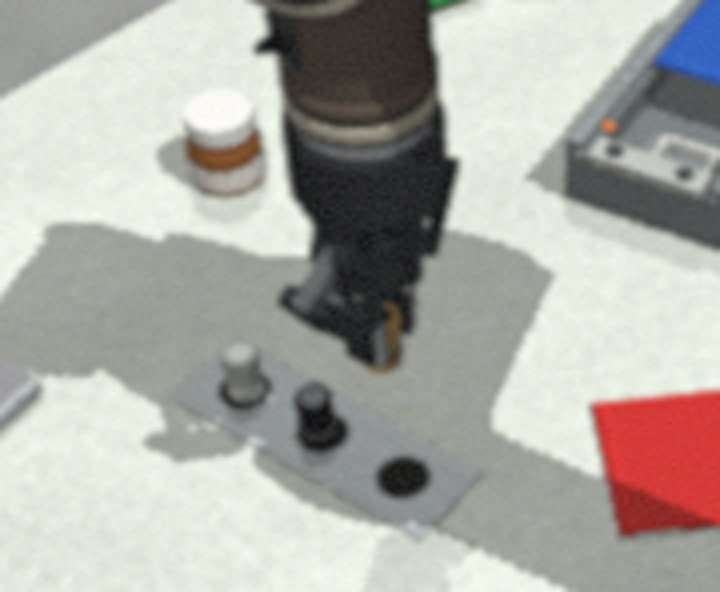

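The carrier is held (brass at (392,335) in the crop) and its place at (402,477) is empty. Its neighbours are undisturbed. Moving to the well.

```bash
python3 -m inch '[{"jaw":10,"translation":[-2,12,0],"yaw":0},{"jaw":10,"translation":[-3,25,0],"yaw":0},{"jaw":10,"translation":[-3,35,0],"yaw":0},{"jaw":10,"translation":[-4,38,0],"yaw":0},{"jaw":10,"translation":[-4,38,0],"yaw":0},{"jaw":10,"translation":[-4,38,0],"yaw":0},{"jaw":10,"translation":[-3,38,0],"yaw":0},{"jaw":10,"translation":[-2,38,0],"yaw":0},{"jaw":10,"translation":[-2,32,0],"yaw":0},{"jaw":10,"translation":[-2,18,0],"yaw":0},{"jaw":10,"translation":[-1,10,0],"yaw":0},{"jaw":10,"translation":[0,0,0],"yaw":0},{"jaw":10,"translation":[0,0,0],"yaw":0},{"jaw":10,"translation":[0,0,0],"yaw":0}]'
python3 go.py .5265 -.0715 .039
```

```text
t: 5.83
position: [0.5214, -0.0702, 0.1473]
ee_rot: [[0.975, 0.223, -0.002], [0.223, -0.975, 0.001], [-0.002, -0.002, -1.0]]
force: [-0.2, 0.1, -1.8]
grip_width: 0.24
t 5.83 p [ 0.5214 -0.0702  0.1473] F [-0.2  0.1 -1.8] grip 0.24 yaxis [ 0.223 -0.975 -0.002]
F along b 0.09
tool delta mm [  4.9   2.5 108.2] yaw to b 0.0011
```

```bash
python3 -m inch '[{"jaw":10,"translation":[3,2,10],"yaw":0},{"jaw":10,"translation":[2,0.5,20],"yaw":0},{"jaw":10,"translation":[0,0,20],"yaw":0},{"jaw":10,"translation":[0,0,10],"yaw":0},{"jaw":10,"translation":[0,0,0],"yaw":0},{"jaw":10,"translation":[0,0,0],"yaw":0},{"jaw":10,"translation":[0,0,0],"yaw":0}]'
python3 go.py .5265 -.0715 .039
python3 - <<'E'
from cell import capture
import cv2
p,d=capture("side");cv2.imwrite("pics/s4.png",cv2.resize(cv2.convertScaleAbs(p[...,::-1],alpha=1.3)[110:230,300:450],None,fx=5,fy=4.9,interpolation=cv2.INTER_CUBIC))
p,d=capture("top");cv2.imwrite("pics/t4.png",cv2.resize(cv2.convertScaleAbs(p[...,::-1],alpha=1.5)[140:260,300:470],None,fx=4,fy=4,interpolation=cv2.INTER_CUBIC))
E
```

```text
t: 6.42
position: [0.5287, -0.0724, 0.0889]
ee_rot: [[0.975, 0.223, 0.001], [0.223, -0.975, -0.0], [0.001, 0.001, -1.0]]
force: [1.4, 0.0, -1.0]
grip_width: 0.237
t 6.42 p [ 0.5287 -0.0724  0.0889] F [ 1.4  0.  -1. ] grip 0.237 yaxis [ 0.223 -0.975  0.001]
F along b -0.28
tool delta mm [-2.  -1.3 49.9] yaw to b 0.0012
```

View pics/s4.png

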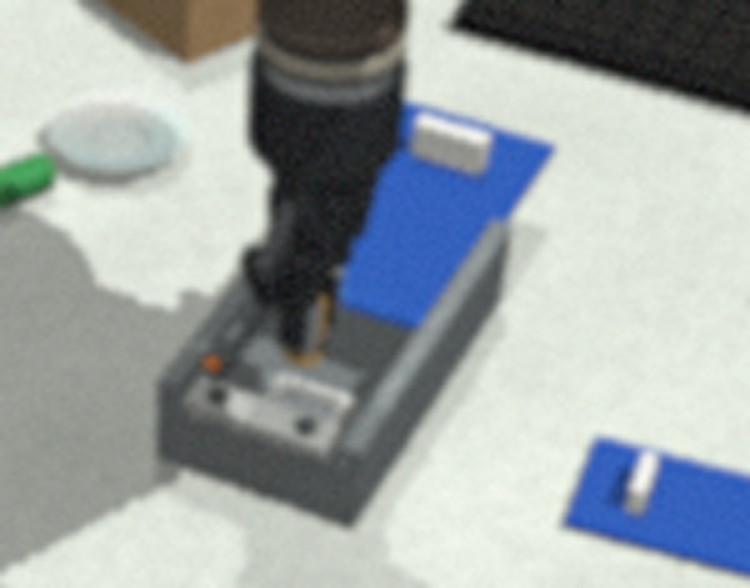

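View pics/t4.png

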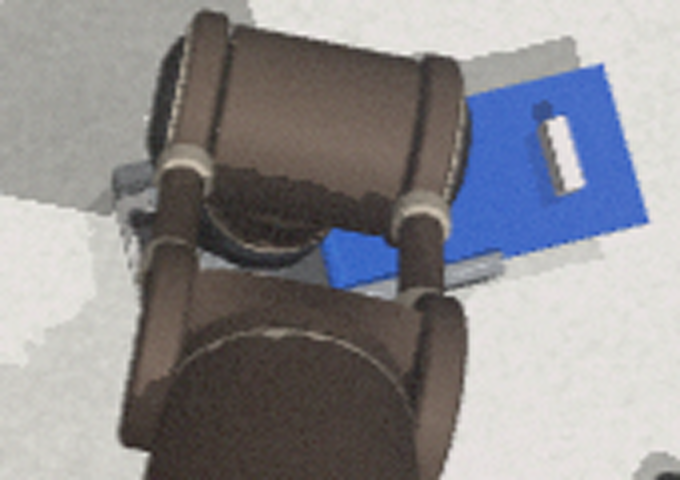

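Side crop: the carrier foot is at (305,358), above the well region and inside the walls. The lid front (345,300) and the stop plate (270,415) are clear. I'll correct by (-2,-1) and descend.

```bash
python3 -m inch '[{"jaw":10,"translation":[-2,-1,10],"yaw":0},{"jaw":10,"translation":[0,0,15],"yaw":0},{"jaw":10,"translation":[0,0,10],"yaw":0},{"jaw":10,"translation":[0,0,5],"yaw":0},{"jaw":10,"translation":[0,0,0],"yaw":0},{"jaw":10,"translation":[0,0,0],"yaw":0},{"jaw":10,"translation":[0,0,0],"yaw":0}]'
python3 go.py .5265 -.0715 .039
```

```text
t: 7.1
position: [0.5263, -0.0723, 0.0487]
ee_rot: [[0.975, 0.222, 0.001], [0.222, -0.975, -0.0], [0.001, 0.0, -1.0]]
force: [0.4, 0.0, -0.4]
grip_width: 0.24
t 7.1 p [ 0.5263 -0.0723  0.0487] F [ 0.4  0.  -0.4] grip 0.24 yaxis [ 0.222 -0.975  0.   ]
F along b -0.06
tool delta mm [ 0.3 -0.7  9.7] yaw to b 0.0004
```

```bash
python3 -m inch '[{"jaw":10,"translation":[0,-0.5,4],"yaw":0},{"jaw":10,"translation":[0,0,3],"yaw":0},{"jaw":10,"translation":[0,0,1],"yaw":0},{"jaw":10,"translation":[0,0,0],"yaw":0},{"jaw":10,"translation":[0,0,0],"yaw":0}]'
python3 go.py .5265 -.0715 .039
python3 -m inch '[{"jaw":10,"translation":[0,0,0.5],"yaw":0},{"jaw":10,"translation":[0,0,0.5],"yaw":0},{"jaw":10,"translation":[0,0,0],"yaw":0},{"jaw":10,"translation":[0,0,0],"yaw":0}]'
```

```text
t: 7.52
position: [0.5256, -0.0716, 0.0402]
ee_rot: [[0.975, 0.222, -0.0], [0.222, -0.975, 0.0], [-0.0, -0.0, -1.0]]
force: [0.6, 0.1, -1.0]
grip_width: 0.241
t 7.52 p [ 0.5256 -0.0716  0.0402] F [ 0.6  0.1 -1. ] grip 0.241 yaxis [ 0.222 -0.975 -0.   ]
F along b -0.0
tool delta mm [0.9 0.1 1.2] yaw to b 0.0005
t: 7.85
position: [0.5257, -0.0716, 0.0393]
ee_rot: [[0.975, 0.222, -0.0], [0.222, -0.975, 0.0], [-0.0, -0.0, -1.0]]
force: [-0.5, -0.2, -0.7]
grip_width: 0.236
```

```bash
python3 -m inch '[{"jaw":10,"translation":[0,0,0.5],"yaw":0},{"jaw":10,"translation":[0,0,0],"yaw":0},{"jaw":10,"translation":[0,0,0],"yaw":0}]'
python3 -m inch '[{"jaw":10,"translation":[0,0,0.5],"yaw":0},{"jaw":10,"translation":[0,0,0],"yaw":0},{"jaw":10,"translation":[0,0,0],"yaw":0}]'
python3 -m inch '[{"jaw":10,"translation":[0,0,0.5],"yaw":0},{"jaw":10,"translation":[0,0,0],"yaw":0},{"jaw":10,"translation":[0,0,0],"yaw":0}]'
```

```text
t: 8.1
position: [0.5257, -0.0716, 0.0388]
ee_rot: [[0.975, 0.222, -0.0], [0.222, -0.975, 0.0], [-0.0, -0.0, -1.0]]
force: [-0.3, 0.5, -0.7]
grip_width: 0.241
t: 8.35
position: [0.5258, -0.0717, 0.0387]
ee_rot: [[0.975, 0.222, 0.0], [0.222, -0.975, 0.0], [0.0, 0.0, -1.0]]
force: [-1.3, 0.3, 3.3]
grip_width: 0.239
t: 8.6
position: [0.5259, -0.0717, 0.0386]
ee_rot: [[0.975, 0.222, -0.0], [0.222, -0.975, 0.0], [-0.0, -0.0, -1.0]]
force: [-2.7, 1.0, 7.3]
grip_width: 0.242
```

The force is up to 7 N, so the carrier is on the floor. I'll relax and open a little.

```bash
python3 -m inch '[{"jaw":10,"translation":[0,0,-0.7],"yaw":0},{"jaw":10,"translation":[0,0,0],"yaw":0},{"jaw":28,"translation":[0,0,0],"yaw":0},{"jaw":34,"translation":[0,0,0],"yaw":0},{"jaw":38,"translation":[0,0,0],"yaw":0},{"jaw":38,"translation":[0,0,0],"yaw":0},{"jaw":38,"translation":[0,0,-3],"yaw":0},{"jaw":38,"translation":[0,0,-8],"yaw":0},{"jaw":38,"translation":[0,0,-15],"yaw":0},{"jaw":38,"translation":[0,0,-30],"yaw":0},{"jaw":38,"translation":[0,0,-35],"yaw":0},{"jaw":38,"translation":[0,0,-20],"yaw":0},{"jaw":38,"translation":[0,0,0],"yaw":0}]'
python3 go.py .570 -.265 .15
```

```text
t: 9.68
position: [0.5301, -0.0725, 0.1558]
ee_rot: [[0.975, 0.222, 0.012], [0.222, -0.975, -0.003], [0.011, 0.005, -1.0]]
force: [1.0, 0.1, 0.1]
grip_width: 0.376
t 9.68 p [ 0.5301 -0.0725  0.1558] F [1.  0.1 0.1] grip 0.376 yaxis [ 0.222 -0.975  0.005]
F along b -0.14
tool delta mm [ -3.9 196.5   6.7] yaw to b 0.0006
```

```bash
python3 -m inch '[{"jaw":45,"translation":[-1,12,0],"yaw":0},{"jaw":50,"translation":[-1,25,0],"yaw":0},{"jaw":50,"translation":[0,35,0],"yaw":0},{"jaw":50,"translation":[0,38,0],"yaw":0},{"jaw":50,"translation":[0,38,0],"yaw":0},{"jaw":50,"translation":[0,25,0],"yaw":0},{"jaw":50,"translation":[0,14,0],"yaw":0},{"jaw":50,"translation":[0,6,0],"yaw":0},{"jaw":50,"translation":[0,0,0],"yaw":0},{"jaw":50,"translation":[0,0,0],"yaw":0}]'
python3 go.py .570 -.265 .15
python3 - <<'E'
from cell import capture
import cv2
p,d=capture("side");cv2.imwrite("pics/s5.png",cv2.resize(cv2.convertScaleAbs(p[...,::-1],alpha=1.3)[100:230,300:460],None,fx=5,fy=4.5,interpolation=cv2.INTER_CUBIC))
p,d=capture("top");cv2.imwrite("pics/t5r.png",p[...,::-1]);cv2.imwrite("pics/t5.png",cv2.resize(cv2.convertScaleAbs(p[...,::-1],alpha=1.5)[140:260,310:480],None,fx=4,fy=4,interpolation=cv2.INTER_CUBIC))
E
```

```text
t: 10.52
position: [0.5655, -0.2591, 0.1483]
ee_rot: [[0.975, 0.222, -0.002], [0.222, -0.975, 0.002], [-0.002, -0.002, -1.0]]
force: [0.3, 0.5, -0.2]
grip_width: 0.5
t 10.52 p [ 0.5655 -0.2591  0.1483] F [ 0.3  0.5 -0.2] grip 0.5 yaxis [ 0.222 -0.975 -0.002]
F along b 0.41
tool delta mm [ 3.   6.7 -1.7] yaw to b 0.0004
```

View pics/s5.png

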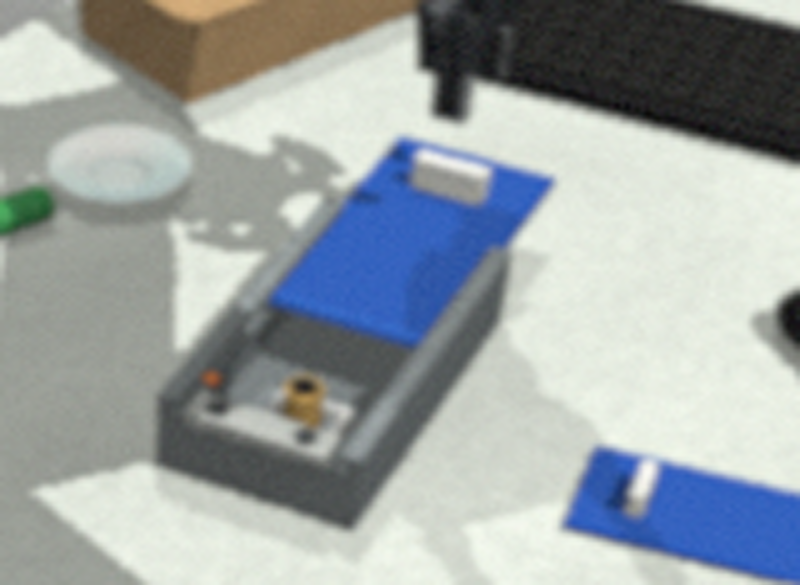

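View pics/t5.png

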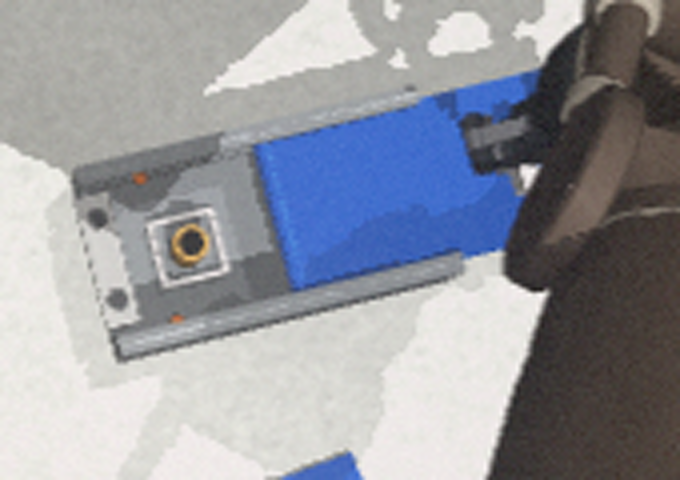

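The carrier stands upright and centred in the well (top crop (190,243)). The lid hasn't moved. Going down astride the rib.

```bash
python3 -m inch '[{"jaw":50,"translation":[2,3,10],"yaw":0},{"jaw":50,"translation":[1,3,15],"yaw":0},{"jaw":50,"translation":[0,0,15],"yaw":0},{"jaw":50,"translation":[0,0,5],"yaw":0},{"jaw":50,"translation":[0,0,0],"yaw":0},{"jaw":50,"translation":[0,0,0],"yaw":0}]'
python3 go.py .570 -.265 .075
python3 - <<'E'
from cell import capture
import cv2
p,d=capture("side");cv2.imwrite("pics/s6.png",cv2.resize(cv2.convertScaleAbs(p[...,::-1],alpha=1.3)[60:190,330:460],None,fx=5,fy=4.5,interpolation=cv2.INTER_CUBIC))
E
```

```text
t: 11.12
position: [0.5703, -0.2649, 0.1034]
ee_rot: [[0.975, 0.222, -0.002], [0.222, -0.975, 0.001], [-0.001, -0.001, -1.0]]
force: [-0.1, -0.7, -0.7]
grip_width: 0.498
t 11.12 p [ 0.5703 -0.2649  0.1034] F [-0.1 -0.7 -0.7] grip 0.498 yaxis [ 0.222 -0.975 -0.001]
F along b -0.62
tool delta mm [-0.3  0.1 28.4] yaw to b 0.0009
```

View pics/s6.png

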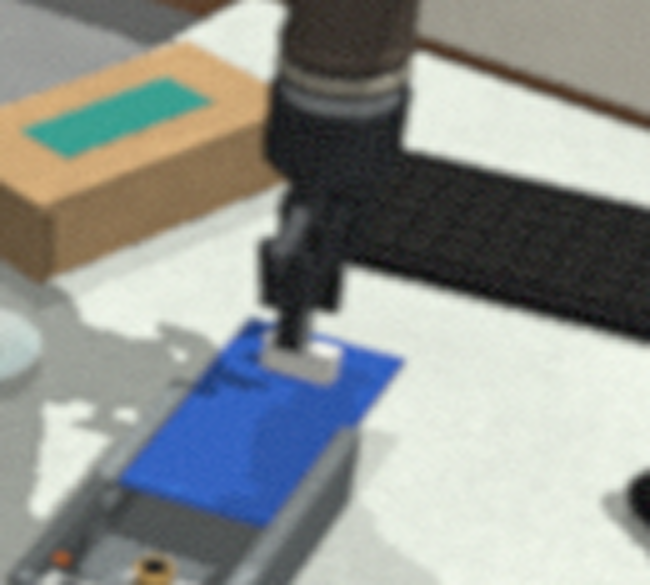

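Side crop: the near finger (292,335) is above and in front of the rib (300,360), so the rib lies between the fingers. Lowering and pinching.

```bash
python3 -m inch '[{"jaw":50,"translation":[0,0,8],"yaw":0},{"jaw":50,"translation":[0,0,12],"yaw":0},{"jaw":50,"translation":[0,0,6],"yaw":0},{"jaw":50,"translation":[0,0,0],"yaw":0},{"jaw":50,"translation":[0,0,0],"yaw":0}]'
python3 -m inch '[{"jaw":35,"translation":[0,0,0],"yaw":0},{"jaw":25,"translation":[0,0,0],"yaw":0},{"jaw":18,"translation":[0,0,0],"yaw":0},{"jaw":10,"translation":[0,0,0],"yaw":0},{"jaw":5,"translation":[0,0,0],"yaw":0},{"jaw":2,"translation":[0,0,0],"yaw":0},{"jaw":2,"translation":[0,0,0],"yaw":0},{"jaw":2,"translation":[0,0,0],"yaw":0}]' 40
python3 go.py .570 -.265 .075
```

```text
t: 11.58
position: [0.5701, -0.2651, 0.0774]
ee_rot: [[0.975, 0.222, -0.002], [0.222, -0.975, 0.001], [-0.002, -0.001, -1.0]]
force: [-0.5, 0.0, 0.0]
grip_width: 0.502
t: 12.25
position: [0.5713, -0.2657, 0.0791]
ee_rot: [[0.975, 0.222, 0.001], [0.222, -0.975, -0.0], [0.001, 0.001, -1.0]]
force: [-0.1, -0.6, 3.8]
grip_width: 0.124
t 12.25 p [ 0.5713 -0.2657  0.0791] F [-0.1 -0.6  3.8] grip 0.124 yaxis [ 0.222 -0.975  0.001]
F along b -0.53
tool delta mm [-1.1 -1.   4.1] yaw to b 0.0003
```

```bash
python3 -m inch '[{"jaw":2,"translation":[0,0,-0.5],"yaw":0},{"jaw":2,"translation":[0,-2,0],"yaw":0},{"jaw":2,"translation":[0,-3,0],"yaw":0},{"jaw":2,"translation":[0,0,0],"yaw":0},{"jaw":2,"translation":[0,0,0],"yaw":0}]'
python3 go.py .570 -.265 .078
```

```text
t: 12.67
position: [0.5699, -0.2603, 0.0792]
ee_rot: [[0.975, 0.222, 0.0], [0.222, -0.975, 0.0], [0.0, -0.0, -1.0]]
force: [0.1, -0.3, 3.8]
grip_width: 0.126
t 12.67 p [ 0.5699 -0.2603  0.0792] F [ 0.1 -0.3  3.8] grip 0.126 yaxis [ 0.222 -0.975 -0.   ]
F along b -0.35
tool delta mm [-0.9  4.6  1.2] yaw to b 0.0005
```

Run:
```python
from cell import capture
import cv2
p,d=capture("side");cv2.imwrite("pics/s7.png",cv2.resize(cv2.convertScaleAbs(p[...,::-1],alpha=1.3)[60:230,300:460],None,fx=4.5,fy=3.5,interpolation=cv2.INTER_CUBIC))
```

```text
(no output)
```

View pics/s7.png

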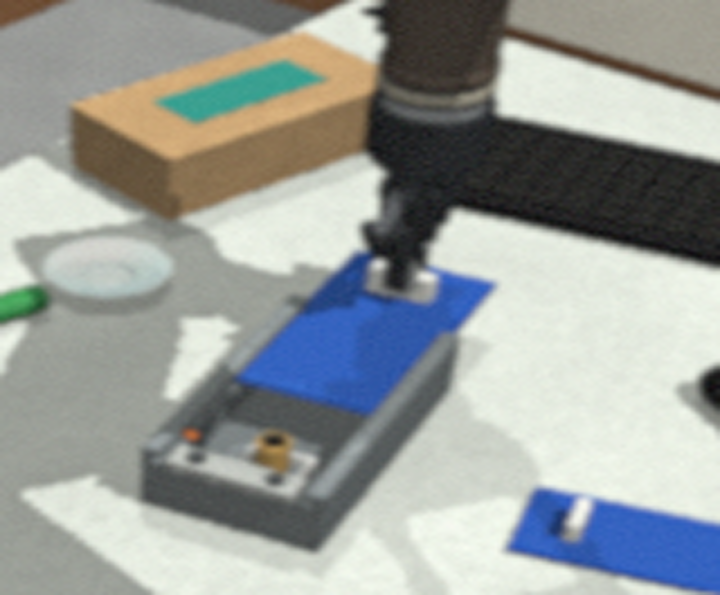

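Pinched at mid-rib (400,270) and the lid slides freely. The carrier is still upright. Running on towards the ridge.

```bash
python3 -m inch '[{"jaw":2,"translation":[0,-2,-0.5],"yaw":0},{"jaw":2,"translation":[0,-4,-0.3],"yaw":0},{"jaw":2,"translation":[0,-6,0],"yaw":0},{"jaw":2,"translation":[0,-7,0],"yaw":0},{"jaw":2,"translation":[0,-7,0],"yaw":0},{"jaw":2,"translation":[0,-7,0],"yaw":0},{"jaw":2,"translation":[0,-6,0],"yaw":0},{"jaw":2,"translation":[0,-4,0],"yaw":0},{"jaw":2,"translation":[0,-2,0],"yaw":0},{"jaw":2,"translation":[0,0,0],"yaw":0},{"jaw":2,"translation":[0,0,0],"yaw":0}]'
python3 go.py .556 -.203 .078
```

```text
t: 13.63
position: [0.5597, -0.2162, 0.0799]
ee_rot: [[0.975, 0.222, -0.0], [0.222, -0.975, 0.001], [-0.0, -0.001, -1.0]]
force: [0.5, 1.1, 3.8]
grip_width: 0.125
t 13.63 p [ 0.5597 -0.2162  0.0799] F [0.5 1.1 3.8] grip 0.125 yaxis [ 0.222 -0.975 -0.001]
F along b 1.01
tool delta mm [ -0.6 -13.7   1.9] yaw to b 0.0004
```

```bash
python3 -m inch '[{"jaw":2,"translation":[0,-2,0],"yaw":0},{"jaw":2,"translation":[0,-3,0],"yaw":0},{"jaw":2,"translation":[0,-3,0],"yaw":0},{"jaw":2,"translation":[0,-2,0],"yaw":0},{"jaw":2,"translation":[0,0,0],"yaw":0},{"jaw":2,"translation":[0,0,0],"yaw":0}]'
python3 go.py
for i in 1 2 3; do python3 -m inch '[{"jaw":2,"translation":[0,-1,0],"yaw":0},{"jaw":2,"translation":[0,-1,0],"yaw":0},{"jaw":2,"translation":[0,0,0],"yaw":0}]' >/dev/null; python3 go.py; done
```

```text
t: 14.13
position: [0.5575, -0.2067, 0.0799]
ee_rot: [[0.975, 0.222, 0.0], [0.222, -0.975, 0.0], [0.0, -0.0, -1.0]]
force: [-0.7, 0.3, 4.7]
grip_width: 0.132
t 14.13 p [ 0.5575 -0.2067  0.0799] F [-0.7  0.3  4.7] grip 0.132 yaxis [ 0.222 -0.975 -0.   ]
F along b 0.45
t 14.38 p [ 0.5572 -0.2051  0.0799] F [ 0.7 -1.3  4.3] grip 0.126 yaxis [ 0.222 -0.975  0.   ]
F along b -1.41
t 14.63 p [ 0.5567 -0.203   0.0799] F [ 0.  -1.   4.7] grip 0.127 yaxis [ 0.222 -0.975  0.   ]
F along b -0.96
t 14.88 p [ 0.5563 -0.201   0.0799] F [ 0.  -0.6  4.3] grip 0.126 yaxis [ 0.222 -0.975  0.   ]
F along b -0.64
```

```bash
python3 -m inch '[{"jaw":2,"translation":[0,-1,0],"yaw":0},{"jaw":2,"translation":[0,-1,0],"yaw":0},{"jaw":2,"translation":[0,0,0],"yaw":0}]' >/dev/null; python3 go.py
```

```text
t 15.13 p [ 0.5558 -0.199   0.0799] F [-0.9 -0.8  5.1] grip 0.127 yaxis [ 0.222 -0.975  0.   ]
F along b -0.56
```

```bash
python3 -m inch '[{"jaw":2,"translation":[0,-1,0],"yaw":0},{"jaw":2,"translation":[0,0,0],"yaw":0}]' >/dev/null; python3 go.py
```

```text
t 15.3 p [ 0.5556 -0.1981  0.0799] F [ 0.4 -1.4  5.7] grip 0.127 yaxis [ 0.222 -0.975  0.   ]
F along b -1.45
```

```bash
python3 -m inch '[{"jaw":2,"translation":[0,-1,0],"yaw":0},{"jaw":2,"translation":[0,0,0],"yaw":0}]' >/dev/null; python3 go.py
```

```text
t 15.47 p [ 0.5554 -0.1971  0.0799] F [ 0.4 -2.3  5.2] grip 0.125 yaxis [ 0.222 -0.975  0.   ]
F along b -2.32
```

```bash
python3 -m inch '[{"jaw":2,"translation":[0,-1,0],"yaw":0},{"jaw":2,"translation":[0,0,0],"yaw":0}]' >/dev/null; python3 go.py
```

```text
t 15.63 p [ 0.5552 -0.1962  0.08  ] F [ 0.6 -1.7  5. ] grip 0.126 yaxis [ 0.222 -0.975  0.   ]
F along b -1.78
```

```bash
python3 -m inch '[{"jaw":2,"translation":[0,-1,0],"yaw":0},{"jaw":2,"translation":[0,0,0],"yaw":0}]' >/dev/null; python3 go.py
```

```text
t 15.8 p [ 0.5551 -0.1953  0.08  ] F [ 1.  -2.   5.2] grip 0.122 yaxis [ 0.222 -0.975  0.   ]
F along b -2.13
```

```bash
python3 -m inch '[{"jaw":2,"translation":[0,-1,0],"yaw":0},{"jaw":2,"translation":[0,0,0],"yaw":0}]' >/dev/null; python3 go.py
```

```text
t 15.97 p [ 0.555  -0.1948  0.0801] F [ 1.  -4.   4.3] grip 0.124 yaxis [ 0.222 -0.975  0.001]
F along b -4.08
```

```bash
python3 -m inch '[{"jaw":2,"translation":[0,-1,0],"yaw":0},{"jaw":2,"translation":[0,0,0],"yaw":0}]' >/dev/null; python3 go.py
```

```text
t 16.13 p [ 0.555  -0.1945  0.0801] F [ 1.2 -5.9  4.2] grip 0.127 yaxis [ 0.222 -0.975  0.003]
F along b -6.0
```

```bash
python3 -m inch '[{"jaw":2,"translation":[0,-1,0],"yaw":0},{"jaw":2,"translation":[0,0,0],"yaw":0}]' >/dev/null; python3 go.py
```

```text
t 16.3 p [ 0.5549 -0.1937  0.0801] F [ 1.5 -5.3  3.5] grip 0.127 yaxis [ 0.222 -0.975  0.003]
F along b -5.52
```

The force is climbing on the ridge at about 2 N per mm. Carrying on in 1 mm steps.

```bash
python3 -m inch '[{"jaw":2,"translation":[0,-1,0],"yaw":0},{"jaw":2,"translation":[0,0,0],"yaw":0}]' >/dev/null; python3 go.py
```

```text
t 16.47 p [ 0.5546 -0.1925  0.0801] F [ 1.1 -5.   4.7] grip 0.132 yaxis [ 0.222 -0.975  0.002]
F along b -5.1
```

```bash
python3 -m inch '[{"jaw":2,"translation":[0,-1,0],"yaw":0},{"jaw":2,"translation":[0,0,0],"yaw":0}]' >/dev/null; python3 go.py
```

```text
t 16.63 p [ 0.5543 -0.1911  0.0801] F [-0.  -4.7  5.4] grip 0.13 yaxis [ 0.222 -0.975  0.002]
F along b -4.59
```

```bash
python3 -m inch '[{"jaw":2,"translation":[0,-1,0],"yaw":0},{"jaw":2,"translation":[0,0,0],"yaw":0}]' >/dev/null; python3 go.py
```

```text
t 16.8 p [ 0.5539 -0.1896  0.0801] F [ 0.3 -3.6  4.7] grip 0.122 yaxis [ 0.222 -0.975  0.001]
F along b -3.61
```

```bash
python3 -m inch '[{"jaw":2,"translation":[0,-1,0],"yaw":0},{"jaw":2,"translation":[0,0,0],"yaw":0}]' >/dev/null; python3 go.py
```

```text
t 16.97 p [ 0.5534 -0.1879  0.0801] F [ 0.1 -0.3  7. ] grip 0.128 yaxis [ 0.221 -0.975 -0.001]
F along b -0.28
```

Over the bevel, with a peak of about 6 N. Now feeling for the stop.

```bash
python3 -m inch '[{"jaw":2,"translation":[0,-1,0],"yaw":0},{"jaw":2,"translation":[0,-1,0],"yaw":0},{"jaw":2,"translation":[0,0,0],"yaw":0}]' >/dev/null; python3 go.py
```

```text
t 17.22 p [ 0.5527 -0.1853  0.08  ] F [0.3 0.  6.7] grip 0.126 yaxis [ 0.222 -0.975 -0.002]
F along b -0.01
```

```bash
python3 -m inch '[{"jaw":2,"translation":[0,-1,0],"yaw":0},{"jaw":2,"translation":[0,-1,0],"yaw":0},{"jaw":2,"translation":[0,0,0],"yaw":0}]' >/dev/null; python3 go.py
```

```text
t 17.47 p [ 0.5522 -0.1836  0.0798] F [ 0.5 -0.4  6.2] grip 0.127 yaxis [ 0.222 -0.975 -0.001]
F along b -0.47
```

```bash
python3 -m inch '[{"jaw":2,"translation":[0,-1,0],"yaw":0},{"jaw":2,"translation":[0,-1,0],"yaw":0},{"jaw":2,"translation":[0,0,0],"yaw":0}]' >/dev/null; python3 go.py
```

```text
t 17.72 p [ 0.5517 -0.1817  0.0798] F [ 0.  -1.1  5.2] grip 0.126 yaxis [ 0.222 -0.975 -0.001]
F along b -1.07
```

```bash
python3 -m inch '[{"jaw":2,"translation":[0,-1,0],"yaw":0},{"jaw":2,"translation":[0,0,0],"yaw":0}]' >/dev/null; python3 go.py
```

```text
t 17.88 p [ 0.5515 -0.1807  0.0799] F [ 0.3 -2.3  5.5] grip 0.128 yaxis [ 0.222 -0.975 -0.001]
F along b -2.33
```

```bash
python3 -m inch '[{"jaw":2,"translation":[0,-1,0],"yaw":0},{"jaw":2,"translation":[0,0,0],"yaw":0}]' >/dev/null; python3 go.py
```

```text
t 18.05 p [ 0.5513 -0.1798  0.0798] F [ 0.4 -1.5  6. ] grip 0.13 yaxis [ 0.222 -0.975 -0.001]
F along b -1.57
```

```bash
python3 -m inch '[{"jaw":2,"translation":[0,-1,0],"yaw":0},{"jaw":2,"translation":[0,0,0],"yaw":0}]' >/dev/null; python3 go.py
```

```text
t 18.22 p [ 0.5511 -0.1788  0.0798] F [ 0.9 -0.7  6. ] grip 0.128 yaxis [ 0.222 -0.975 -0.001]
F along b -0.84
```

```bash
python3 -m inch '[{"jaw":2,"translation":[0,-1,0],"yaw":0},{"jaw":2,"translation":[0,0,0],"yaw":0}]' >/dev/null; python3 go.py
```

```text
t 18.38 p [ 0.5508 -0.1778  0.0798] F [-0.1 -1.2  6. ] grip 0.127 yaxis [ 0.222 -0.975 -0.001]
F along b -1.17
```

```bash
python3 -m inch '[{"jaw":2,"translation":[0,-1,0],"yaw":0},{"jaw":2,"translation":[0,0,0],"yaw":0}]' >/dev/null; python3 go.py
```

```text
t 18.55 p [ 0.5506 -0.1769  0.0798] F [-0.2 -1.2  5.8] grip 0.129 yaxis [ 0.222 -0.975 -0.001]
F along b -1.17
```

```bash
python3 -m inch '[{"jaw":2,"translation":[0,-1,0],"yaw":0},{"jaw":2,"translation":[0,0,0],"yaw":0}]' >/dev/null; python3 go.py
```

```text
t 18.72 p [ 0.5506 -0.1767  0.0798] F [ 0.2 -3.9  4.7] grip 0.126 yaxis [ 0.222 -0.975  0.   ]
F along b -3.81
```

```bash
python3 -m inch '[{"jaw":2,"translation":[0,-1,0],"yaw":0},{"jaw":2,"translation":[0,0,0],"yaw":0}]' >/dev/null; python3 go.py
```

```text
t 18.88 p [ 0.5506 -0.1766  0.0798] F [ 1.3 -6.1  3.7] grip 0.129 yaxis [ 0.223 -0.975  0.002]
F along b -6.24
```

```bash
python3 -m inch '[{"jaw":2,"translation":[0,-1,0],"yaw":0},{"jaw":2,"translation":[0,0,0],"yaw":0}]' >/dev/null; python3 go.py
```

```text
t 19.05 p [ 0.5507 -0.1765  0.0799] F [ 1.1 -8.9  2.6] grip 0.126 yaxis [ 0.223 -0.975  0.004]
F along b -8.92
```

```bash
python3 -m inch '[{"jaw":2,"translation":[0,-1,0],"yaw":0},{"jaw":2,"translation":[0,0,0],"yaw":0}]' >/dev/null; python3 go.py
```

```text
t 19.22 p [ 0.5508 -0.1765  0.0799] F [  2.2 -11.    0.3] grip 0.128 yaxis [ 0.223 -0.975  0.005]
F along b -11.21
```

```bash
python3 -m inch '[{"jaw":2,"translation":[0,-0.6,0],"yaw":0},{"jaw":2,"translation":[0,0,0],"yaw":0},{"jaw":2,"translation":[0,0,0],"yaw":0},{"jaw":2,"translation":[0,0,0],"yaw":0}]' >/dev/null; python3 go.py
python3 - <<'E'
from cell import capture
import cv2
p,d=capture("side");cv2.imwrite("pics/s8.png",cv2.resize(cv2.convertScaleAbs(p[...,::-1],alpha=1.3)[90:230,300:460],None,fx=5,fy=4,interpolation=cv2.INTER_CUBIC))
E
```

```text
t 19.55 p [ 0.5508 -0.1764  0.0799] F [  1.2 -11.    1.3] grip 0.131 yaxis [ 0.223 -0.975  0.006]
F along b -11.03
```

View pics/s8.png

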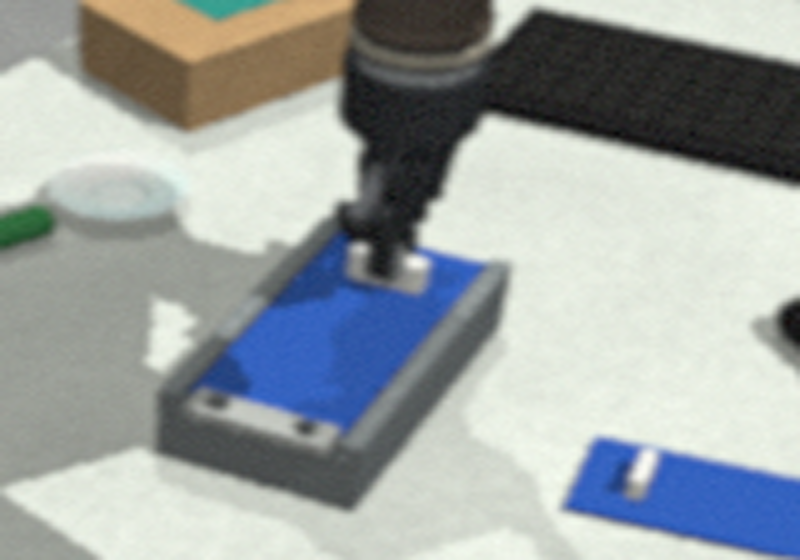

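The lid's front lies along the steel bar ((195,395) to (340,435)), at a steady 11 N with no further movement. I'll ease off most of the push before opening.

```bash
python3 -m inch '[{"jaw":2,"translation":[0,1.2,0],"yaw":0},{"jaw":2,"translation":[0,1.2,0],"yaw":0},{"jaw":2,"translation":[0,0,0],"yaw":0},{"jaw":2,"translation":[0,0,0],"yaw":0}]' >/dev/null; python3 go.py
```

```text
t 19.93 p [ 0.5507 -0.1766  0.0798] F [ 2.2 -6.6  3.5] grip 0.125 yaxis [ 0.222 -0.975  0.002]
F along b -6.92
```

```bash
python3 -m inch '[{"jaw":2,"translation":[0,1,0],"yaw":0},{"jaw":2,"translation":[0,0,0],"yaw":0},{"jaw":2,"translation":[0,0,0],"yaw":0}]' >/dev/null; python3 go.py
python3 -m inch '[{"jaw":10,"translation":[0,0,0],"yaw":0},{"jaw":16,"translation":[0,0,0],"yaw":0},{"jaw":22,"translation":[0,0,0],"yaw":0},{"jaw":30,"translation":[0,0,0],"yaw":0},{"jaw":30,"translation":[0,0,0],"yaw":0}]' ; python3 go.py
```

```text
t 20.18 p [ 0.5507 -0.1767  0.0799] F [-0.2 -4.9  5.1] grip 0.129 yaxis [ 0.222 -0.975  0.   ]
F along b -4.7
t: 20.6
position: [0.5488, -0.175, 0.0783]
ee_rot: [[0.975, 0.222, -0.004], [0.222, -0.975, 0.003], [-0.003, -0.004, -1.0]]
force: [-0.9, 0.0, 0.9]
grip_width: 0.3
t 20.6 p [ 0.5488 -0.175   0.0783] F [-0.9  0.   0.9] grip 0.3 yaxis [ 0.222 -0.975 -0.004]
F along b 0.24
```

Released with no residual force. I'll lift clear, then look.

```bash
python3 -m inch '[{"jaw":40,"translation":[0,0,-4],"yaw":0},{"jaw":40,"translation":[0,0,-12],"yaw":0},{"jaw":40,"translation":[0,0,-25],"yaw":0},{"jaw":40,"translation":[0,0,-35],"yaw":0},{"jaw":40,"translation":[0,0,-35],"yaw":0},{"jaw":40,"translation":[0,10,-20],"yaw":0},{"jaw":40,"translation":[0,25,0],"yaw":0},{"jaw":40,"translation":[0,35,0],"yaw":0},{"jaw":40,"translation":[0,35,0],"yaw":0},{"jaw":40,"translation":[0,35,0],"yaw":0},{"jaw":40,"translation":[0,35,0],"yaw":0},{"jaw":40,"translation":[0,35,0],"yaw":0},{"jaw":40,"translation":[0,15,0],"yaw":0},{"jaw":40,"translation":[0,0,0],"yaw":0},{"jaw":40,"translation":[0,0,0],"yaw":0}]' | head -2
python3 - <<'E'
from cell import capture
import cv2
p,d=capture("side");cv2.imwrite("pics/s9r.png",p[...,::-1]);cv2.imwrite("pics/s9.png",cv2.resize(cv2.convertScaleAbs(p[...,::-1],alpha=1.3)[90:310,220:460],None,fx=3.2,fy=2.7,interpolation=cv2.INTER_CUBIC))
p,d=capture("top");cv2.imwrite("pics/t9r.png",p[...,::-1]);cv2.imwrite("pics/t9.png",cv2.convertScaleAbs(p[...,::-1],alpha=1.4))
cv2.imwrite("pics/t9c.png",cv2.resize(cv2.convertScaleAbs(p[...,::-1],alpha=1.5)[150:240,320:450],None,fx=6,fy=6,interpolation=cv2.INTER_CUBIC))
E
```

```text
t: 21.85
position: [0.6002, -0.3963, 0.2112]
```

View pics/s9.png

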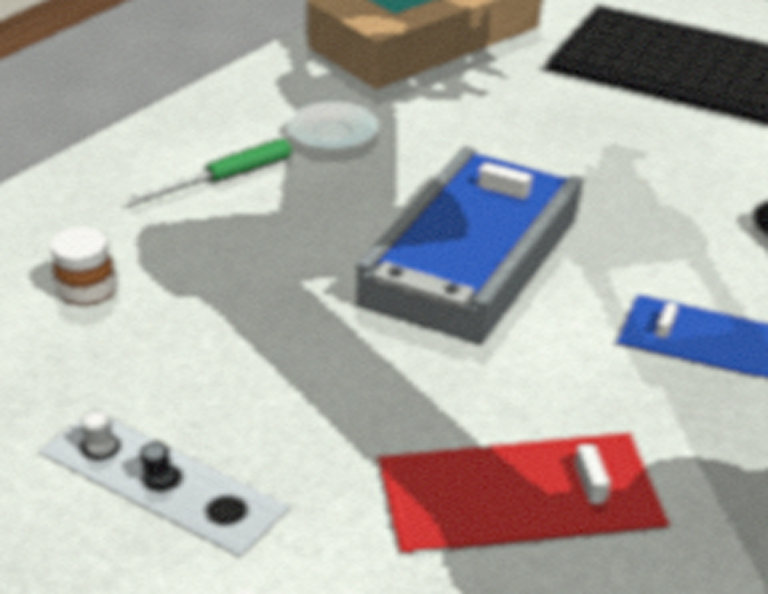

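View pics/t9.png

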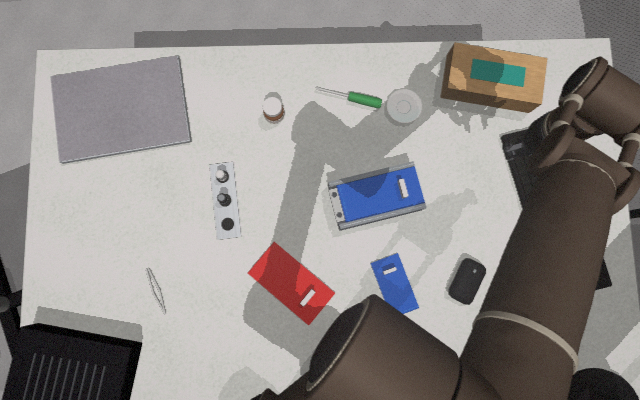

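View pics/t9c.png

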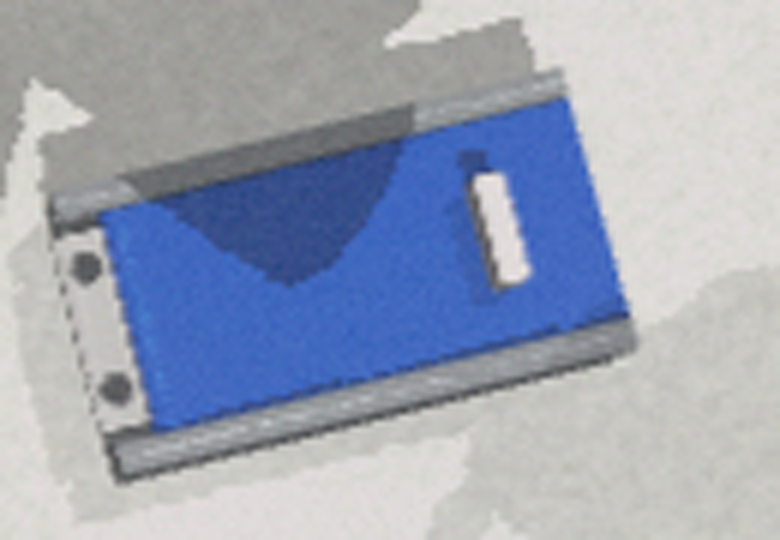

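Lid front edge meets the steel bar with no visible gap (crop (105,215) to (152,425)). Everything else is where it was, and the arm is touching nothing. Handing in.

```bash
python3 go.py; python3 -c "
from cell import workorder;print(workorder.job_done())"
```

```text
t 21.95 p [ 0.6003 -0.3945  0.211 ] F [ 0.3  0.  -0.4] grip 0.4 yaxis [ 0.222 -0.975 -0.001]
F along b -0.03
the job is handed in; nothing more can be done
None
```

The brass carrier is in the well and the blue lid is shut against the steel stop. I handed the job in at about 22 s of the 59 s allowed.

- **Carrier:** I took it from the tray, set it on the well floor (about 7 N contact) and let go. Both cameras then showed it upright and centred, before the lid covered it.
- **Lid:** I pinched the white rib and slid the lid over the orange ridge, which took about 6 N. I pushed on until it stopped moving on the stop, at a steady 11 N. Then I eased off to about 5 N before opening the jaws.
- **Last checks:** The lid's front edge lies against the bar with no visible gap. Lid travel was about 91 mm, which puts the stop near box x = 88 mm. The other things in view look undisturbed, and the wrist force was near zero with the arm clear.
- **Disagreement:** While the rib was pinched, the tool was held 1 to 2 mm higher than commanded. That pressed down on the lid with about 4 to 7 N, and the force went away on release.

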